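# Zero the veneer thicknesser and set it a quarter turn open

### The arm

A 6-joint arm with a two-finger parallel gripper is mounted at the origin on the work surface. World frame = base frame: x ahead of the robot, y to its left, z up, the work surface at z = 0. Lengths are in mm, angles in rad, forces in N, time in s.
With the tool pointing down it reaches from about 325 to 875 mm from the base axis. Payload 4.4 kg.
Tool frame: the origin (TCP) lies on the centre line of the jaws, within the pads' length; the fingertips stand ahead of it and the grasp point (between the pads) lies 6 mm ahead of it (ctrl.tcp_to_tips is the z of the fingertips in the tool frame, in mm); z points along the fingers, y is the direction in which the jaws open and shut (so a half turn about z gives the same grasp; the last joint's range is limited). The gripper opens to 85 mm and grips with 20 to 120 N. Pads are 22 mm wide; open, the fingers measure 114 mm over their backs; the gripper's body (76 mm by 85 mm) begins 54 mm behind the grasp point. The pads swing forward as they close: fully open they stand 13 mm farther back than shut.
Start: joints at [1.188, 0.207, 1.542, -0, 1.393, -0.15], TCP at [132.104, 559.621, 256.282] pointing down, gripper open.
Joint ranges: [-2.73, 2.73], [-0.86, 2.22], [0.23, 2.46], [-1.11, 4.25], [0.08, 2.63], [-2.82, 2.82]. Speed limits (rad/s): [2.79, 2.79, 3.14, 3.14, 3.14, 3.14].

### API

Orientations are given as a 3x3 rotation matrix whose columns are the frame's x, y, z axes.
In Python, from plant import ctrl, sensors, optics gives the robot as it stands. Calls block until the motion is done:
- ctrl.move_ptp(position, orientation): joint-space move of the TCP to a pose.
- ctrl.move_l(position, rot=None, vel=150, threshold=None): straight line of the TCP; rot=None keeps the orientation; vel is the mean speed in mm/s. With threshold (N) it stops when the force on the tool has changed by that much, and returns True; else False.
- ctrl.set_joints(angles): joint-space move.
- ctrl.gripper_to(opening, force=None): finger opening in mm; force is the grip in N (None keeps the last); returns when the fingers have stopped.
- ctrl.hold(seconds).
- ctrl.solve_ik(position, orientation): joint angles nearest the present ones, or None.
- sensors.read_state(): the state.
- optics.grab_frame(name): name is "scene" or "top" or "wrist"; returns (picture, depth): 400x640x3 uint8, red, green, blue; 400x640 float32, mm along the optical axis (not along the pixel's ray), 0 where there is no reading.
- optics.camera_params(name): a dict with "mtx" (3x3 intrinsics, pixels), "k1" (the pictures are not rectified: a ray, as slopes to the right and down, at radius r is drawn at 1 + k1 r^2 times it, then the intrinsics apply), "R" (3x3) and "t" (3): a world point X has camera coordinates R X + t; the wrist camera has in their place "T_tool_cam" (4x4, takes a point from camera to tool coordinates, whose origin is the TCP and whose axes are the flange's). Camera axes: x right, y down, z forward; pixel columns grow to the right and rows downward; lengths in mm; the calibration is good to about 2 mm. A picture is of the moment at which its call begins: read the wrist's pose just before it. camera_params takes no time and is no camera call.
A pose or a line that the arm cannot do raises ctrl.MotionError and nothing moves.
- ctrl.finish_job(): hands the job in, once; it reports no verdict.
The state is a dict: "t": time; "q": joint angles; "qvel": joint speeds; "tau": joint torques, N m; "eef_pos": TCP position; "eef_rot": TCP orientation; "force": force on the tool from outside, world axes, zero at the start; "wrist_torque": the same for the moment, N m; "grip_width": finger opening in mm.
Only numpy, scipy, OpenCV 4.12 (cv2) and the standard library are available. Lean on these libraries where they do the work, as an engineer would, in place of code of your own. Each camera call takes 0.05 s, during which the arm holds its last target. There are 200 camera calls.

### The job

Set the veneer thicknesser to half a millimetre: press the round key to wake its digital readout, turn the winged adjuster clockwise until the scraper seats on the bed and it will go no further, press the square key to zero the readout while it is seated, then back the adjuster off a quarter turn. Finish with the adjuster still gripped there and held still, because I will then tighten the lock nut below it. Once you have started turning do not press the round key again (it would switch off), use the square key only while the scraper is seated, and leave alone the long unit key and the tape, bottle, panel and brush.

Things in the scene. Friction and masses are not known exactly. Their poses are not given: they have to be found in the camera images.
- thicknesser: veneer thicknesser, fixed: grey base 220 x 150 mm, steel bed along its x axis, two columns 112 mm apart (along y), aluminium bridge 34 x 142 mm with top at 112 mm (screw caps to 115), scraper carriage below it; the winged adjuster stands on mid bridge above a brass lock nut (25 mm across, top at 119 mm). Origin: centre of underside, below the adjuster; z up. It may swap sides with the readout
- thumb_grip: black winged thumb grip of the adjuster screw, to grip and turn: a flat upright wing 58 mm long (own x) with rounded ears, 10 mm thick (own y), 130 to 155 mm over the bench. Origin: on the vertical screw axis, 143 mm over the bench when seated, about mid height of the wing. The wing lies along the thicknesser's x axis when seated and turns about the vertical
- adjuster (a joint): turn of the adjuster in rad: 0 = scraper seated on the bed (hard stop), growing as it is turned anticlockwise seen from above (backed off), up to 3.4. Starts 0.6 to 1.35 from the seat. One turn moves scraper and grip up 2 mm. Stays where it is left; turning takes about 0.1 N m
- readout: wireless digital readout lying flat on the bench and fixed: a grey plastic case 100 x 156 x 28 mm (x, y, z) with a dark screen in its far half (+x) and three black keys in a row along y in its near half (-x). Origin: centre of its underside; z up
- key_power_top (a point): middle of the top of the round power key, 18 mm across, the one at the +y end of the row: 24 mm from the readout's centre towards -x and 46 mm towards +y, 34 mm over the bench (6 mm proud of the case)
- key_power (a joint): press depth of the round power key, m: 0 up, 0.004 fully down (spring, 1.2 N to start, 4 N when fully down); springs back
- key_zero_top (a point): middle of the top of the square zero key, 20 x 20 mm, the one at the -y end of the row: 24 mm from the readout's centre towards -x and 46 mm towards -y, 34 mm over the bench
- key_zero (a joint): press depth of the square zero key, m: 0 up, 0.004 fully down (same spring)
- key_unit (a joint): press depth of the long unit key (28 x 9 mm, long side along the readout's x) in the middle of the row, between the other two: not to be pressed
- tape_roll: bystander: roll of paper tape lying flat, 100 mm outside, 40 mm high. Origin: centre of the underside
- oil_bottle: bystander: amber glass bottle, 56 mm across, 130 mm tall, upright. Origin: centre of the underside
- inlay_panel: bystander: inlaid wood panel 100 x 100 x 12 mm lying flat. Origin: centre of the underside
- glue_brush: bystander: brush 200 mm long lying on the bench. Origin: middle of its length, on the bench
There are look-alikes about, which are no part of the job. Of the things that look like the readout, take the one that is nearest to the robot's base at the start.

How it is judged:
By the outcome, as a careful person would: the job done as asked, in the order asked, and still so for the second after the job is handed in, while the arm keeps its last pose, push and grip.
It also fails if it takes over 72 s, if anything falls off the work surface, if the arm or the gripper's body presses on something with over 40 N, if the wrist force passes 120 N, or if a joint passes its speed limit or range.

## Working session

There is one attempt and no reset: what is moved stays moved. The work goes in short steps, each a Python script; the robot and the scene stay as the last script left them, time stands still between calls to the robot, and variables do not carry over. Pictures are saved under pics/ and viewed, about 8 in all and at most 12, crops included, and the job is handed in when it is done.

```bash
ls; mkdir -p pics
cat > h.py <<'E'
import numpy as np, cv2
from plant import ctrl, sensors, optics
def save(name,img): cv2.imwrite('pics/'+name,img[:,:,::-1])
def cam(name,st=None):
    p=optics.camera_params(name)
    K=np.array(p['mtx'],float);k1=p['k1']
    if 'R' in p: R=np.array(p['R']);t=np.array(p['t'])
    else:
        T=np.array(p['T_tool_cam']);W=np.eye(4);W[:3,:3]=st['eef_rot'];W[:3,3]=st['eef_pos']
        M=np.linalg.inv(W@T);R=M[:3,:3];t=M[:3,3]
    return K,np.array([k1,0,0,0.]),R,t
def rays(c,uv):
    K,d,R,t=c
    n=cv2.undistortPoints(np.array(uv,float).reshape(-1,1,2),K,d).reshape(-1,2)
    return np.c_[n,np.ones(len(n))]@R, -R.T@t
def at_z(c,uv,z):
    r,o=rays(c,uv); return o+r*((z-o[2])/r[:,2])[:,None]
def proj(c,X):
    K,d,R,t=c
    return cv2.projectPoints(np.array(X,float).reshape(-1,1,3),cv2.Rodrigues(R)[0],t,K,d)[0].reshape(-1,2)
def cloud(c,dep):
    K,d,R,t=c;h,w=dep.shape
    uv=np.stack(np.meshgrid(np.arange(w),np.arange(h)),-1).reshape(-1,1,2).astype(float)
    n=cv2.undistortPoints(uv,K,d).reshape(-1,2);z=dep.reshape(-1,1)
    X=(np.c_[n,np.ones(len(n))]*z-t)@R
    X[z[:,0]==0]=np.nan
    return X.reshape(h,w,3)
E
python3 - <<'E'
from h import *
s=sensors.read_state();print(s['t'],s['eef_pos'],s['eef_rot'],ctrl.tcp_to_tips)
for n in('top','scene'):
    im,d=optics.grab_frame(n);save(n+'0.png',im);np.savez(n+'0.npz',im=im,d=d)
    c=cam(n);print(n,c, (d>0).mean())
E
```

```text
pics
0.0 [131.8459233  558.95470288 255.08476994] [[-9.73247646e-01  2.29756988e-01 -8.63343195e-04]
 [ 2.29758357e-01  9.73245281e-01 -2.17254050e-03]
 [ 3.41088330e-04 -2.31278024e-03 -9.99997267e-01]] 25.0
top (array([[417.13495387,   0.        , 320.76078635],
       [  0.        , 417.13495387, 205.10594135],
       [  0.        ,   0.        ,   1.        ]]), array([-0.06447391,  0.        ,  0.        ,  0.        ]), array([[ 0.02353245, -0.99970142, -0.00658011],
       [-0.99852782, -0.02318205, -0.04903853],
       [ 0.04887135,  0.00772442, -0.99877521]]), array([ -20.49400009,  606.64062046, 1378.25790222])) 0.99598046875
scene (array([[375.77909795,   0.        , 317.71856338],
       [  0.        , 375.77909795, 195.39459059],
       [  0.        ,   0.        ,   1.        ]]), array([2.65779896e-05, 0.00000000e+00, 0.00000000e+00, 0.00000000e+00]), array([[ 0.74479516,  0.66721868, -0.00996976],
       [ 0.50243352, -0.57055769, -0.64963411],
       [-0.43913634,  0.4788352 , -0.76018164]]), array([-456.80644245, -244.72687808, 1433.87668914])) 0.99615234375
```

View pics/top0.png

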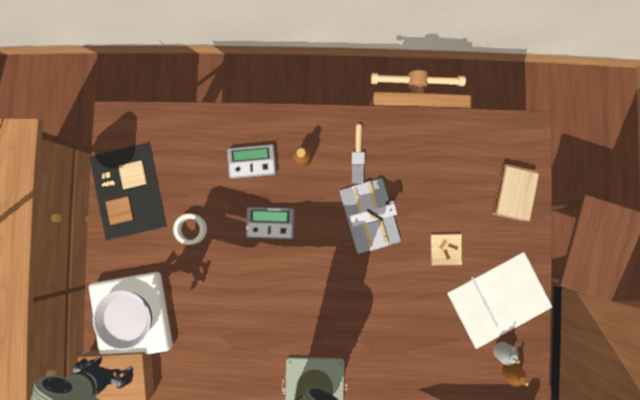

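View pics/scene0.png

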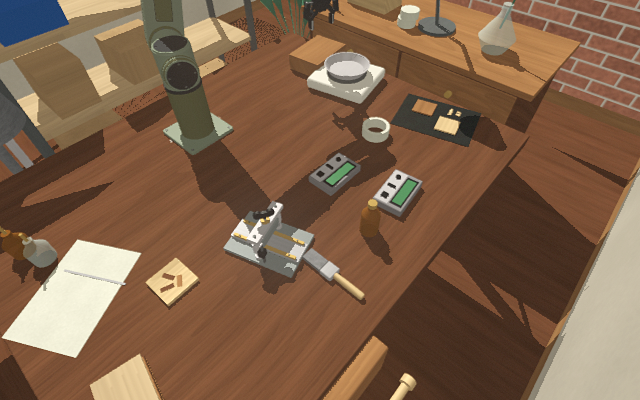

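Candidates: the near grey readout at top(270,222) and a far, lighter look-alike at top(251,160). The near one is closest to the base (315,380), so it is my choice. The thicknesser is at top(370,215) and looks like the only one. Bystanders: tape (190,229), bottle (303,155), panel (446,249), brush (358,155).

Run:
```python
from h import *
z=np.load('top0.npz');im,d=z['im'],z['d'];c=cam('top');X=cloud(c,d)
T=np.array(optics.camera_params('wrist')['T_tool_cam']);print(T.round(3),optics.camera_params('wrist')['mtx'])
for nm,(u,v,w,zl,zh) in dict(read=(270,222,35,22,33),far=(251,160,35,22,33),base=(370,215,45,100,118)).items():
    P=X[v-w:v+w,u-w:u+w].reshape(-1,3);m=(P[:,2]>zl)&(P[:,2]<zh);Q=P[m]
    r=cv2.minAreaRect(Q[:,:2].astype(np.float32));print(nm,m.sum(),r,np.median(Q,0))
cv2.imwrite('pics/crop1.png',cv2.resize(im[140:260,220:410],None,fx=4,fy=4,interpolation=cv2.INTER_CUBIC)[:,:,::-1])
```

```text
[[ 1.00000e-03 -9.50000e-01 -3.11000e-01  7.88760e+01]
 [ 1.00000e+00  1.00000e-03  0.00000e+00 -1.36000e-01]
 [ 0.00000e+00 -3.11000e-01  9.50000e-01 -1.17363e+02]
 [ 0.00000e+00  0.00000e+00  0.00000e+00  1.00000e+00]] [[299.34849276   0.         321.68119626]
 [  0.         299.34849276 201.17021737]
 [  0.           0.           1.        ]]
read 1279 ((543.2348022460938, 162.4241943359375), (99.53787231445312, 156.73719787597656), 1.3420661687850952) [544.28596464 163.82976785  27.99533951]
far 1220 ((747.7889404296875, 230.94369506835938), (100.64759826660156, 154.3927764892578), 6.1289567947387695) [748.8540175  230.98232178  28.11708345]
base 441 ((576.0354614257812, -169.390380859375), (40.27049255371094, 142.72801208496094), 19.341989517211914) [ 574.76952465 -166.44377624  111.87832205]
```

View pics/crop1.png

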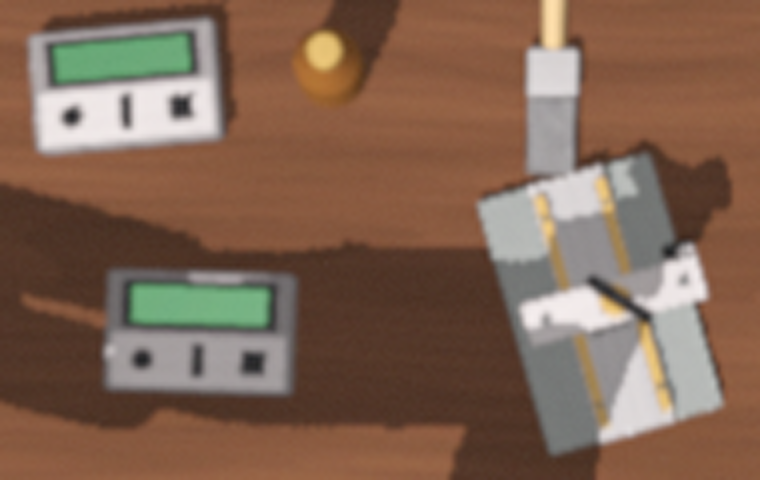

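The crop shows the near readout at crop (200,330): round key on the left (142,360), unit key (197,360), square key (252,362). The black wing runs from about crop (590,280) to (648,320). Next, a wrist close-up of each.

```bash
cat >> h.py <<'E'
def Rz(deg):
    a=np.radians(deg);return np.array([[np.cos(a),np.sin(a),0],[np.sin(a),-np.cos(a),0],[0,0,-1.]]) # tool x at angle deg, pointing down
def look(nm):
    s=sensors.read_state();im,d=optics.grab_frame('wrist');save(nm+'.png',im);np.savez(nm+'.npz',im=im,d=d,p=s['eef_pos'],R=s['eef_rot'])
    return s,im,d,cam('wrist',s)
def load(nm):
    z=np.load(nm+'.npz');return z['im'],z['d'],cam('wrist',dict(eef_pos=z['p'],eef_rot=z['R']))
E
python3 - <<'E'
from h import *
ctrl.gripper_to(0,60)
ctrl.move_ptp([495,165,200],Rz(180));ctrl.hold(.2)
s,im,d,c=look('w1');print(s['t'],s['eef_pos'],s['force'],s['q'],s['grip_width'])
P=cloud(c,d).reshape(-1,3);m=(P[:,2]>22)&(P[:,2]<31)&(np.abs(P[:,0]-543)<90)&(np.abs(P[:,1]-163)<110)
print(cv2.minAreaRect(P[m][:,:2].astype(np.float32)),np.median(P[m],0))
E
```

```text
3.0167 [494.83955586 165.71958919 200.09041521] [ 1.03985365  0.0116215  -0.99288452] [ 1.57174963e-01  1.48504546e-01  1.73135198e+00  7.31640547e-05
  1.26156031e+00 -1.41492014e+00] 0.039818894264814365
((543.2338256835938, 161.54257202148438), (156.63626098632812, 99.05220794677734), 89.51616668701172) [536.85027627 160.58920017  28.09511215]
```

View pics/w1.png

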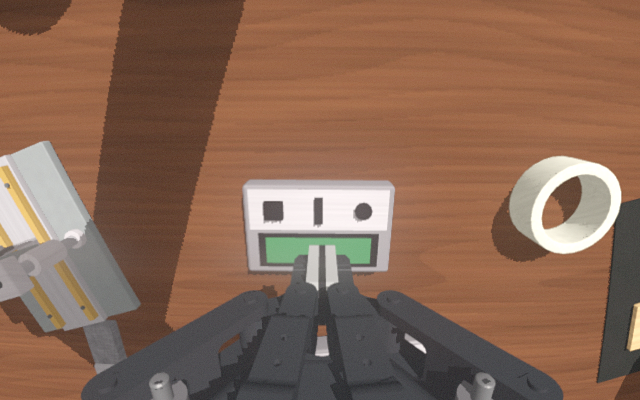

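The wrist picture shows the chosen readout with the square key at (273,211), unit key at (318,211) and round key at (364,211), matching the description. I'll localise the keys and press the round one.

Run:
```python
from h import *
im,d,c=load('w1')
g=im.max(2);K=[]
for u,v in((364,211),(273,211)):
    m=(g[v-14:v+15,u-16:u+17]<70);y,x=np.nonzero(m);K.append([x.mean()+u-16,y.mean()+v-14])
k=at_z(c,K,34);print(K,k, np.linalg.norm(k[0]-k[1]))
ctr=np.array([543.2,162.0])
print('from case',ctr+[-24,46],ctr+[-24,-46])
p=k[0,:2]
ctrl.move_l([p[0],p[1],34+25+12],vel=150)
s0=sensors.read_state()
hit=ctrl.move_l([p[0],p[1],27.5+25],vel=15,threshold=7)
s=sensors.read_state();print(hit,s['t'],s['eef_pos'],s['force']-s0['force'])
ctrl.hold(.15);s=sensors.read_state();print(s['eef_pos'],s['force']-s0['force'])
ctrl.move_l([p[0],p[1],80],vel=100)
s,im,d,c=look('w2')
ctrl.move_l([p[0],p[1],200],vel=200);print(sensors.read_state()['t'])
```

```text
[[np.float64(nan), np.float64(nan)], [np.float64(nan), np.float64(nan)]] [[nan nan nan]
 [nan nan nan]] nan
from case [519.2 208. ] [519.2 116. ]<stdin>:5: RuntimeWarning: Mean of empty slice.
  ret = ret.dtype.type(ret / rcount)
Traceback (most recent call last):
ValueError: expected 3 finite numbers
```

Run:
```python
from h import *
im,d,c=load('w1')
g=im.max(2);K=[]
for u,v in((364,211),(273,211)):
    w=g[v-13:v+14,u-15:u+16].copy();t,m=cv2.threshold(w,0,1,cv2.THRESH_BINARY_INV+cv2.THRESH_OTSU);y,x=np.nonzero(m);K.append([x.mean()+u-15,y.mean()+v-13]);print(t,w.min(),m.sum())
k=at_z(c,K,34);print(K,k, np.linalg.norm(k[0]-k[1]))
p=k[0,:2];assert np.hypot(*(p-[519.2,208]))<6
ctrl.move_l([p[0],p[1],34+25+12],vel=150)
s0=sensors.read_state()
hit=ctrl.move_l([p[0],p[1],27.5+25],vel=15,threshold=7)
s=sensors.read_state();print(hit,s['t'],s['eef_pos'],s['force']-s0['force'])
ctrl.hold(.15);s=sensors.read_state();print(s['eef_pos'],s['force']-s0['force'])
ctrl.move_l([p[0],p[1],80],vel=100)
ctrl.move_l([495,165,200],vel=200);s,im,d,c=look('w2');print(s['t'])
cv2.imwrite('pics/w2c.png',cv2.resize(im[160:290,220:420],None,fx=3,fy=3,interpolation=cv2.INTER_CUBIC)[:,:,::-1])
```

```text
177.0 89 257
168.0 82 395
[[np.float64(362.58365758754866), np.float64(211.47470817120623)], [np.float64(272.63037974683544), np.float64(210.50886075949367)]] [[519.46676253 206.71884812  34.        ]
 [518.62285714 116.00886069  34.        ]] 90.71391291250872
True 5.1333 [519.37019148 206.70493117  55.08294717] [-0.15825011 -0.63818854  5.59947746]
[519.34593127 206.69209635  55.06270468] [-1.58119779 -0.33402718  4.89039181]
6.4917
```

View pics/w2c.png

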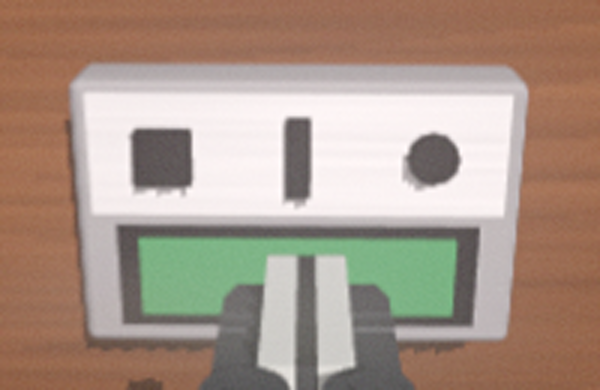

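Run:
```python
from h import *
for n in('w1','w2'):
    im=load(n)[0];print(n,np.median(im[238:244,272:300].reshape(-1,3),0),np.median(im[238:244,345:365].reshape(-1,3),0))
ctrl.gripper_to(45)
a=np.array([576,-169.]);x=Rz(57)[:2,0]
ctrl.move_ptp([*(a+20*x),250],Rz(57));ctrl.hold(.2)
s,im,d,c=look('w3');print(s['t'],s['eef_pos'],s['q'])
X=cloud(c,d);P=X.reshape(-1,3);ok=np.hypot(P[:,0]-a[0],P[:,1]-a[1])<90
for lo,hi in((146,162),(109,117)):
    Q=P[ok&(P[:,2]>lo)&(P[:,2]<hi)];print(lo,len(Q),cv2.minAreaRect(Q[:,:2].astype(np.float32)) if len(Q) else 0, np.median(Q,0))
```

```text
w1 [124. 180. 133.] [124. 180. 133.]
w2 [123. 179. 132.] [121.  173.5 129. ]
8.6583 [ 586.89123143 -151.23705104  249.88107487] [-3.94974688e-01  2.76814697e-01  1.46866684e+00  1.18946782e-04
  1.39642939e+00  1.79303793e-01]
146 796 ((576.31103515625, -170.86534118652344), (55.76005172729492, 9.926944732666016), 59.015995025634766) [ 577.4269253  -169.21634808  152.28439825]
109 4100 ((575.7051391601562, -171.18045043945312), (34.887413024902344, 141.3262481689453), 17.47957420349121) [ 573.0119032  -151.04690115  111.83201719]
```

View pics/w3.png

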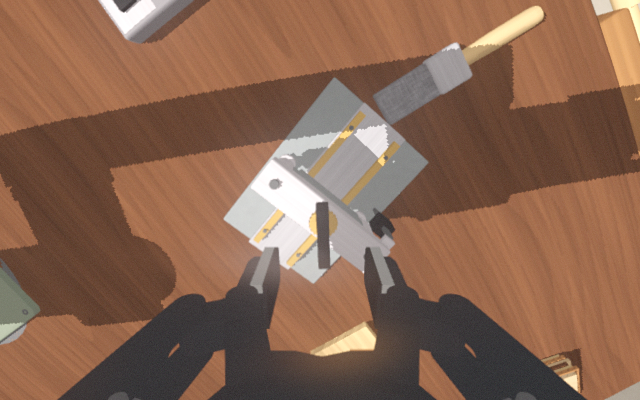

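The wing is clear at (322,235), between the open fingers and above the bridge. Depth puts the axis at (576.1,-171.0), the thicknesser yaw at 17.5° and the wing at 59.0°, so about 41.5° from the seat. Next: grip and turn clockwise.

```bash
cat >> h.py <<'E'
A=np.array([576.1,-171.0])
def ang(s): R=np.array(s['eef_rot']);return np.degrees(np.arctan2(R[1,0],R[0,0]))
def rep(l=''):
    s=sensors.read_state();print(l,'t%.2f ang %.2f'%(s['t'],ang(s)),np.round(s['eef_pos'],2),np.round(s['force'],1),np.round(s['wrist_torque'],2),'w%.2f'%s['grip_width'],flush=True);return s
E
python3 - <<'E'
from h import *
ctrl.move_l([*A,215],rot=Rz(59),vel=120)
h=ctrl.move_l([*A,149.5],vel=60,threshold=10);s=rep('down %s'%h)
if not h:
    ctrl.gripper_to(0,60);rep('grip')
    ctrl.move_ptp([*A,149.5],Rz(50));rep('50')
    ctrl.move_ptp([*A,149.3],Rz(40));rep('40')
E
```

```text
down False t10.44 ang 59.00 [ 576.51 -171.2   150.1 ] [-0.1  0.4 -0.4] [-0.01  0.    0.04] w45.05
grip t10.85 ang 59.01 [ 575.64 -170.66  150.05] [-4.1  2.5  5.5] [0.31 0.58 0.02] w9.13
50 t11.12 ang 50.12 [ 575.71 -170.75  150.  ] [-4.5  1.7  5.5] [ 0.26  0.54 -0.13] w9.15
40 t11.42 ang 40.13 [ 575.8  -170.79  149.94] [-4.2  2.2  5.4] [ 0.29  0.64 -0.07] w8.91
```

Run:
```python
from h import *
ctrl.move_ptp([*A,149.2],Rz(23));s=rep('23')
t0=s['wrist_torque'][2]
for a in np.arange(22,10,-.75):
    ctrl.move_ptp([*A,149.2],Rz(a));ctrl.hold(.08);s=rep('%.2f'%a)
    if abs(s['wrist_torque'][2]-t0)>.6:break
```

```text
23 t11.80 ang 23.13 [ 575.86 -170.96  149.83] [-4.   0.9  5.4] [ 0.24  0.61 -0.06] w8.98
22.00 t12.13 ang 22.14 [ 575.9  -170.98  149.86] [-3.7  1.2  5.1] [ 0.19  0.59 -0.03] w8.97
21.25 t12.47 ang 21.39 [ 575.87 -170.99  149.82] [-4.7  1.   5.6] [0.22 0.59 0.04] w8.97
20.50 t12.80 ang 20.64 [ 575.88 -171.    149.82] [-3.8  1.8  5.9] [ 0.22  0.6  -0.07] w8.72
19.75 t13.13 ang 19.89 [ 575.89 -171.    149.83] [-3.5  1.4  5.7] [ 0.17  0.63 -0.08] w9.00
19.00 t13.47 ang 19.14 [ 575.85 -170.99  149.78] [-3.6  1.7  4.6] [ 0.18  0.54 -0.  ] w9.29
18.25 t13.80 ang 18.39 [ 575.9  -171.03  149.81] [-4.   1.6  5.8] [ 0.25  0.54 -0.04] w8.80
17.50 t14.13 ang 17.64 [ 575.88 -171.01  149.81] [-3.9  1.8  5.3] [ 0.22  0.63 -0.09] w8.63
16.75 t14.47 ang 16.96 [ 575.9  -170.99  149.8 ] [-3.9  1.7  5.2] [0.23 0.6  0.24] w9.09
16.00 t14.80 ang 16.30 [ 575.87 -170.98  149.79] [-3.2  1.1  6.1] [0.14 0.51 0.71] w9.13
```

The seat shows as a torque rise at about 17.4°, which agrees with the 17.5° bridge yaw. Now release and press the square key.

Run:
```python
from h import *
ctrl.gripper_to(45);rep('open')
ctrl.move_l([*A,225],vel=120)
# look at the seated wing
x=Rz(17.4)[:2,0]
ctrl.move_l([*(A+20*x),250],rot=Rz(17.4),vel=150);ctrl.hold(.15)
s,im,d,c=look('w4');P=cloud(c,d).reshape(-1,3);ok=np.hypot(*(P[:,:2]-A).T)<90
for lo,hi in((146,162),(109,117)):
    Q=P[ok&(P[:,2]>lo)&(P[:,2]<hi)];print(lo,len(Q),cv2.minAreaRect(Q[:,:2].astype(np.float32)))
ctrl.gripper_to(0)
p=[519,116.2]
ctrl.move_ptp([*p,120],Rz(60));ctrl.move_l([*p,70],vel=100);s0=rep('above')
hit=ctrl.move_l([*p,52.3],vel=15,threshold=7);ctrl.hold(.15);s=rep('press %s'%hit);print(s['force']-s0['force'])
ctrl.move_l([*p,130],vel=150);rep('up')
```

```text
open t15.23 ang 16.01 [ 576.18 -171.08  149.02] [-0.9  0.2 -0. ] [ 0.04 -0.02  0.03] w44.97
146 833 ((576.9697265625, -170.851318359375), (53.86390686035156, 9.72368335723877), 17.740440368652344)
109 4657 ((576.0902709960938, -171.3333740234375), (34.117286682128906, 142.32997131347656), 17.540456771850586)
above t18.95 ang 59.97 [519.48 115.93  70.2 ] [-0.3 -0.4 -0.1] [-0.03 -0.01 -0.03] w0.07
press True t20.05 ang 60.00 [518.95 116.21  55.07] [-0.3  0.6  5.2] [0.02 0.15 0.  ] w0.15
[5.21469250e-03 1.00657900e+00 5.38349004e+00]
up t20.71 ang 60.00 [518.23 116.15 129.2 ] [-1.   0.6 -1. ] [-0.03 -0.01  0.04] w0.28
```

The square key bottomed out at the same depth and force as the round key, with the wing measured at 17.7° and the bridge at 17.5°. Now regrip and back off 90°.

Run:
```python
from h import *
ctrl.move_l([*p,200],vel=200) if (p:=[519,116.2]) else 0
ctrl.gripper_to(45)
ctrl.move_ptp([*A,225],Rz(17.5))
h=ctrl.move_l([*A,149.0],vel=60,threshold=10);rep('down %s'%h)
assert not h
ctrl.gripper_to(0,60);rep('grip')
for i,a in enumerate((30,50,70,90,107.5)):
    ctrl.move_ptp([*A,149+(a-17.5)/180],Rz(a));rep('%.1f'%a)
ctrl.hold(.5);s=rep('held')
s,im,d,c=look('w5');P=cloud(c,d).reshape(-1,3);g=im.max(2).ravel()
t,dt=optics.grab_frame('top');X=cloud(cam('top'),dt)
cv2.imwrite('pics/w5c.png',np.hstack([im[150:330,210:430],cv2.resize(t[180:240,335:410],(225,180),interpolation=cv2.INTER_CUBIC)])[:,:,::-1].repeat(1,0))
```

```text
down False t24.26 ang 17.50 [ 576.51 -171.16  149.62] [0.4 0.3 0.8] [ 0.05 -0.03 -0.06] w44.98
grip t24.67 ang 17.49 [ 576.2  -170.88  149.45] [-1.3  1.1  2.3] [ 0.15  0.18 -0.12] w8.79
30.0 t24.99 ang 29.84 [ 576.16 -170.68  149.54] [-0.8  1.6  4.7] [0.36 0.3  0.05] w9.03
50.0 t25.42 ang 49.88 [ 575.93 -170.42  149.61] [-3.3  3.9  5.7] [0.44 0.37 0.1 ] w8.81
70.0 t25.84 ang 69.88 [ 575.65 -170.26  149.74] [-3.1  3.5  6.7] [0.58 0.4  0.08] w9.19
90.0 t26.27 ang 89.88 [ 575.3  -170.15  149.8 ] [-4.3  2.9  6.4] [0.55 0.62 0.1 ] w8.66
107.5 t26.66 ang 107.38 [ 575.03 -170.23  149.93] [-5.6  3.3  8. ] [0.54 0.71 0.03] w8.91
held t27.16 ang 107.38 [ 575.02 -170.22  149.93] [-4.8  4.3  6.7] [0.55 0.74 0.07] w8.79
```

View pics/w5c.png

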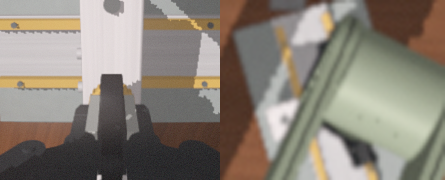

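The left crop shows the wing (112,105) gripped between the pads and lying along the bridge, square to the bed rails. The tool angle is 107.4°, which is 89.9° from the seat. Handing in.

Run:
```python
from h import *
rep('final');ctrl.finish_job()
```

```text
final t27.26 ang 107.38 [ 575.02 -170.22  149.9 ] [-5.3  3.6  7.2] [0.55 0.75 0.1 ] w8.91
the job is handed in; nothing more can be done
```

The thicknesser is set: the adjuster is backed off a quarter turn from the seat and still gripped, held still at 60 N. I handed the job in at 27.3 s.

- **Round key:** I pressed it once, before any turning. The fingertips bottomed at 30 mm over the bench with about 5 N.
- **Seating:** I turned the adjuster about 41.5° clockwise, until the torque rose at about 17.4°. With the grip released, the camera showed the wing at 17.7° and the bridge at 17.5°.
- **Square key:** I pressed it while the scraper was seated, to the same depth and force as the round key.
- **Backing off:** I gripped the wing again at 17.5° and turned it anticlockwise to 107.4°. That is about 89.9° from the seat, or roughly 0.5 mm.

**Checks:** The last picture shows the wing in the pads, along the bridge. The final turn comes from the tool angle; I did not measure the wing separately once it was gripped. The drawn screen did not visibly change after the round key press, so that press is confirmed only by depth and force. The same goes for the square key, because I did not photograph the screen after pressing it. I did not touch the unit key or the bystanders.

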